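# Jack up the jig plate and hold it

## Robot

A 6-joint arm with a two-finger parallel gripper is mounted at the origin on the work surface. World frame = base frame: x ahead of the robot, y to its left, z up, the work surface at z = 0. Lengths are in m, angles in rad, forces in N, time in s.
With the tool pointing down it reaches from about 0.425 to 0.95 m from the base axis. Payload 3.5 kg.
Tool frame: the origin (TCP) lies at the very end of the fingers, on their centre line; the grasp point (between the pads) lies 19 mm behind it; x points along the fingers, z is the direction in which the jaws open and shut, and the axes are right-handed (so a half turn about x gives the same grasp; the last joint's range is limited). The gripper opens to 85 mm and grips with 20 to 120 N. Pads are 22 mm wide; open, the fingers measure 114 mm over their backs; the gripper's body (76 mm by 85 mm) begins 54 mm behind the grasp point. The pads swing forward as they close: fully open they stand 13 mm farther back than shut.
Start: joints at [1.093, 0.286, 1.577, -0, 1.279, -0.15], TCP at [0.217, 0.639, 0.206] pointing down, gripper open.
Joint ranges: [-2.77, 2.77], [-0.9, 2.22], [0.21, 2.48], [-1.53, 4.67], [0.24, 2.81], [-2.84, 2.84]. Speed limits (rad/s): [2.79, 2.79, 3.14, 3.14, 3.14, 3.14].

## Interface

Orientations are given as a unit quaternion [x, y, z, w].
In Python, from plant import ctrl, cams gives the robot as it stands.
- The arm moves only by the tool play_rows, never from a script. Its argument "rows" is a list of rows, each a list of 3 entries, a list of its own where there are three numbers: the opening in per cent of the stroke, from 0 (shut) to 100 (fully open), then the shift along the tool's x, y, z in units of 0.3 m (1.0 is 0.3 m), then the turn, a rotation vector about the tool's x, y, z in units of pi/2 rad (1.0 is pi/2 rad). A call has 1 to 10 rows; each row is the pose to reach, as a shift and turn from the pose commanded when the call began, along the tool's axes at that moment; what a row does not reach only later rows make up. A row lasts 1/12 s, in which the tool goes at most 41.7 mm and 7.16 degrees, less where a joint would pass 70% of its speed; a pose out of reach is approached as far as the arm can. A call with a number of a shift or a turn outside -1 to 1 is refused whole. A call with a gripper value outside its range is refused whole. The fingers move at their own pace and stop on an object; "force" is the grip in N (left out, the last holds). Time passes only in rows, so rows that repeat a pose let the fingers close. It gives the time, the measured TCP pose, the force and the opening at its end, in the units of the state.
- ctrl.get_state(): the state, without advancing time (a new reading comes with each control period).
- cams.read_camera(name): name is "side" or "top"; returns a dict with "color" (400x640x3 uint8, red, green, blue), "fx", "fy", "cx", "cy" (pixels), "view" (4x4, takes a point from world to camera coordinates). Camera axes: x right, y down, z forward; pixel columns grow to the right and rows downward; lengths in m; the calibration is good to about 2 mm. A picture is of the moment at which its call begins. There is no depth.
- ctrl.sign_off(): hands the job in, once; it reports no verdict.
The state is a dict: "time": time; "qpos": joint angles; "dq": joint speeds; "joint_efforts": joint torques, N m; "eef_pos": TCP position; "tcp_rot": TCP orientation; "contact_force": force on the tool from outside, world axes, zero at the start; "wrist_torque": the same for the moment, N m; "opening": opening from 0.0 (shut) to 1.0 (fully open).
Only numpy, scipy, OpenCV 4.12 (cv2) and the standard library are available. Lean on these libraries where they do the work, as an engineer would, in place of code of your own. Each camera call takes 0.05 s, during which the arm holds its last target. There are 200 camera calls.

## Task

Set the small lever jack on the bench with its saddle centred under the marked lift pad of the jig plate (the pad under the round-ended lug with the ring and bolt, not the square lug). Then pump the jack's handle: press it right down once, let it come all the way up again so that the plate settles back on its feet, then press it right down a second time and finish while still holding it down, so that the jack alone keeps the plate's edge raised for a colleague to change a foot. Do not push or lift the plate with the robot, and leave the other things on the bench where they are.

Things in the scene. Friction and masses are not known exactly. Their poses are not given: they have to be found in the camera images.
- jack: Loose grey lever jack, 0.8 kg. Origin on its underside; x from handle to saddle, z up. Base plate 10 mm thick, x -110 to +100, y +-32 mm. Grip it from above by its housing, a block 46 mm (x) by 36 mm (y) centred at x +15, z 10 to 60. Saddle at x +75. Handle: 12 mm bar, hinge axis along y at x +15, z 50, sloping up towards -x to a black paddle.
- saddle_top (a point): Centre of the top face of the jack's saddle, a flat steel disc 40 mm across at the +x end of the jack; 46 mm above the bench with the handle up. It rises 26 mm, in proportion to the handle's angle, when the handle is pressed fully down.
- paddle (a point): Centre of the top face of the black paddle at the handle's end (32 mm along the handle, 50 across, 12 thick): 110 mm from the hinge along the handle and 6 mm above its centre line. About 108 mm above the bench with the handle up, 45 mm with it down.
- handle (a joint): Pump handle angle, rad: 0 = fully up (slopes 0.5 rad above level), 0.6 = fully down at its stop (0.1 rad below level). A return spring lifts it whenever it is let go; pressing the paddle takes about 3 N at the top, 6 to 11 N at the bottom with the plate on the saddle.
- stand: Fixed stand with the jig plate. Origin on the bench; x from lug edge to hinged edge, z up. Aluminium plate 12 mm thick, underside at z 62, x -120 to +135, y +-110, rails and clamps on it up to z 105, hinge along y at x +140; 30 mm feet at x -100, y +-95. From its -x edge two lugs 40 mm wide stick out 55 mm, open below: round-ended marked one at y +55, plain square one at y -55.
- lift_pad (a point): Centre of the underside of the marked lift pad, a steel disc 20 mm across under the round-ended lug, at stand x -155, y +55; 56 mm above the bench at rest, 10 mm above the lowered saddle. A ring and a bolt head (top 81 mm above the bench) on the lug mark it from above. Moves with the plate.
- plain_lug (a point): Top face of the plain square-ended lug, 74 mm above the bench: not a lift point.
- plate (a joint): Tilt of the jig plate in rad: 0 = resting on its feet, grows as the lug edge is lifted; about 0.05 with the handle fully down. The plate pulls its edge back down by its weight of about 1.5 kg.
- spare_foot: Bystander: black rubber cylinder, 30 mm across, 48 high, standing in front of the plain lug. Origin at its underside.
- rail_clamp: Bystander: dark steel L-shaped clamp, 45 x 26 x 44 mm, beside the plate. Origin at its underside.
- screw_jar: Bystander: glass jar, 50 mm across, 60 high, to the other side of the marked lug. Origin at its underside.
- screwdriver: Bystander: screwdriver lying on the bench, nearer the robot. Origin at its underside.
- gauge_block: Bystander: steel block, 60 x 30 x 20 mm. Origin at its underside.
Things that resemble listed ones, but are neither listed nor needed, are in the scene too. There is more than one size of the jack; the one meant has the size given above.

How it is judged:
By the outcome, as a careful person would: the job done as asked, in the order asked, and still so for the second after the job is handed in, while the arm keeps its last pose, push and grip.
It also fails if it takes over 58 s, if anything falls off the work surface, if the arm or the gripper's body presses on something with over 40 N, if the wrist force passes 120 N, or if a joint passes its speed limit or range.

## Working session

There is one attempt and no reset: what is moved stays moved. The work goes in short steps, Python scripts to look and compute and a tool call to move; the robot and the scene stay as the last step left them, time stands still between calls to the robot, and variables do not carry over. Pictures are saved under pics/ and viewed, about 8 in all and at most 12, crops included, and the job is handed in when it is done.

Besides the shell and the picture viewer there is one more tool, called after "Call:" by a JSON object that holds its "method" and its "body". play_rows: Moves the arm, as the interface text tells. Shifts and turns lie within -1 to 1; 1 stands for 0.3 m of shift or pi/2 rad of turn. Its arguments: {"type":"object","properties":{"rows":{"type":"array"},"force":{"type":"number"}},"required":["rows"]}

```bash
mkdir -p pics
cat > h.py <<'E'
import numpy as np, cv2
from plant import ctrl, cams
def shot(n,f=None):
    c=cams.read_camera(n)
    if f: cv2.imwrite('pics/'+f,c['color'][:,:,::-1])
    return c
def ray(c,u,v):
    V=np.array(c['view']);R=V[:3,:3];t=V[:3,3]
    d=R.T@np.array([(u-c['cx'])/c['fx'],(v-c['cy'])/c['fy'],1]);return -R.T@t,d
def onz(c,u,v,z):
    o,d=ray(c,u,v);return o+d*(z-o[2])/d[2]
def proj(c,p):
    V=np.array(c['view']);q=V[:3,:3]@np.array(p)+V[:3,3]
    return np.array([c['fx']*q[0]/q[2]+c['cx'],c['fy']*q[1]/q[2]+c['cy']])
E
python3 - <<'E'
from h import *
for n in ('top','side'):
    c=shot(n,n+'0.png');print(n,c['fx'],ray(c,320,200))
s=ctrl.get_state();print(s)
E
```

```text
top 414.710574468126 (array([ 0.34062321, -0.0427155 ,  1.15008523]), array([ 0.19570133, -0.00299288, -0.98067356]))
side 436.1903142814096 (array([0.48091763, 0.67874319, 0.82592598]), array([ 0.08222084, -0.68942815, -0.71975992]))
{'time': 0.1, 'qpos': array([ 1.09299350e+00,  2.87127539e-01,  1.57805808e+00,  2.01763938e-05,
        1.27863576e+00, -1.50009540e-01]), 'dq': array([ 0.00234534, -0.00059488, -0.00379798,  0.0001879 ,  0.00011237,
       -0.00020506]), 'joint_efforts': array([ 5.46423144e-04, -4.07294047e+01, -2.93701243e+01, -1.41231726e-04,
        3.37787184e-03, -7.70555545e-06]), 'eef_pos': array([0.21698096, 0.63846754, 0.20453706]), 'tcp_rot': array([-0.41206745,  0.57558737,  0.4113638 ,  0.57417717]), 'contact_force': array([ 0.03335491,  0.26059297, -0.15405406]), 'wrist_torque': array([ 0.03704544,  0.00647104, -0.00821677]), 'opening': 0.9992910141093189}
```

View pics/top0.png

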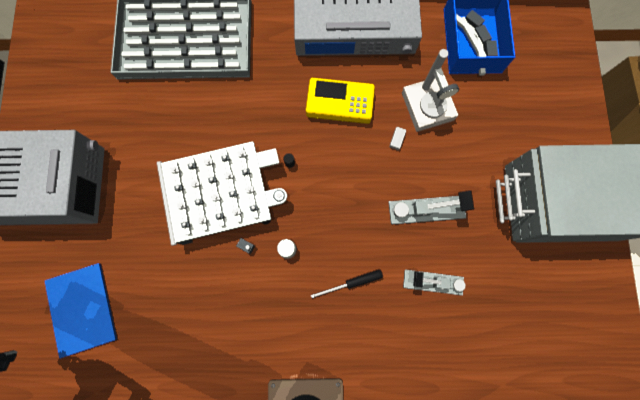

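View pics/side0.png

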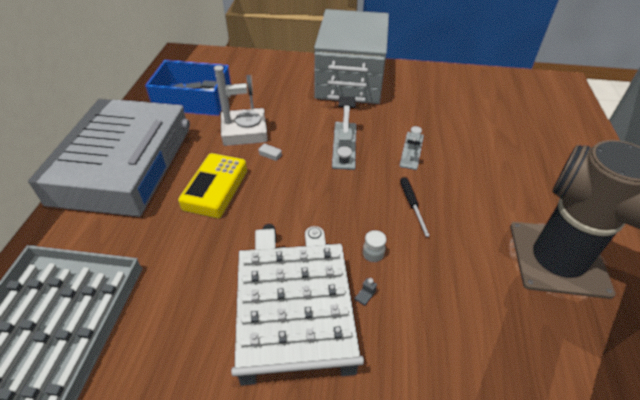

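The candidates for the jack are the larger one at top (430,208) and a smaller one at (435,283). The lug candidates are the ringed round one at (279,196) and the square one at (267,158). By size, the larger jack should be the right one. I'll check that in a close crop and measure.

Run:
```python
from h import *
c=shot('top');im=c['color'][:,:,::-1]
a=cv2.resize(im[180:300,380:480],None,fx=4.8,fy=4.8,interpolation=cv2.INTER_CUBIC)[:576]
b=cv2.resize(im[140:260,235:300],None,fx=4.8,fy=4.8,interpolation=cv2.INTER_CUBIC)
cv2.imwrite('pics/crop1.png',np.hstack([b,a[:b.shape[0]]])[:, :800])
hsv=cv2.cvtColor(im.copy(),cv2.COLOR_BGR2HSV)
m=((hsv[...,1]<70)&(hsv[...,2]>60)).astype(np.uint8)
for nm,(r0,r1,c0,c1),z in (('big',(180,240,375,485),.01),('small',(255,310,390,480),.01),('plate',(130,260,150,300),.074)):
    s=np.zeros_like(m);s[r0:r1,c0:c1]=m[r0:r1,c0:c1]
    cn=max(cv2.findContours(s,0,2)[0],key=cv2.contourArea)
    box=cv2.boxPoints(cv2.minAreaRect(cn));P=np.array([onz(c,u,v,z)[:2] for u,v in box])
    print(nm,box.round(1).tolist(),P.round(3).tolist(),[round(float(np.linalg.norm(P[i]-P[i-1])),3) for i in range(4)])
```

```text
big [[388.29998779296875, 200.8000030517578], [463.6000061035156, 194.89999389648438], [465.5, 218.10000610351562], [390.1000061035156, 224.0]] [[0.563, -0.237], [0.576, -0.45], [0.51, -0.449], [0.497, -0.239]] [0.065, 0.213, 0.066, 0.21]
small [[402.0, 287.3999938964844], [404.3999938964844, 269.0], [465.3999938964844, 276.79998779296875], [463.1000061035156, 295.20001220703125]] [[0.325, -0.263], [0.374, -0.272], [0.35, -0.435], [0.302, -0.425]] [0.164, 0.049, 0.165, 0.049]
plate [[153.3000030517578, 162.1999969482422], [273.8999938964844, 136.39999389648438], [291.6000061035156, 219.0], [171.0, 244.8000030517578]] [[0.667, 0.402], [0.735, 0.077], [0.506, 0.029], [0.443, 0.342]] [0.231, 0.332, 0.234, 0.319]
```

View pics/crop1.png

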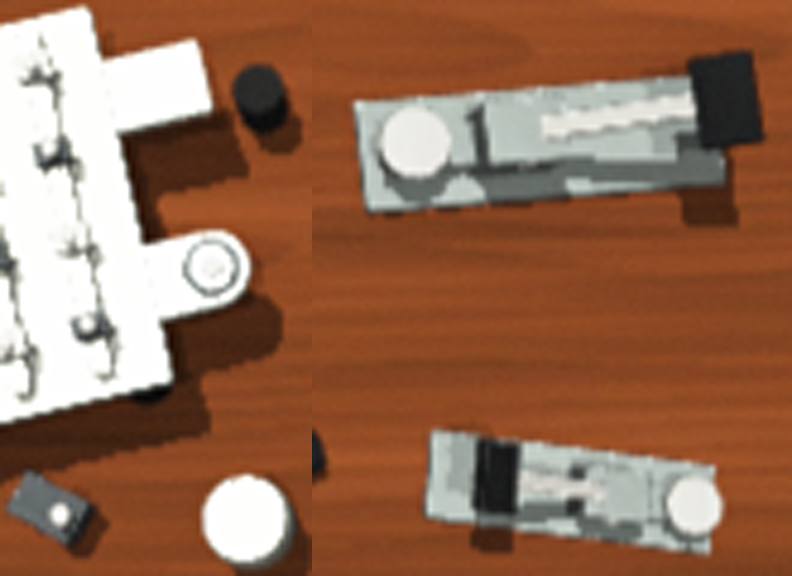

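The crop confirms the larger jack: its base measures about 212 x 65 mm, where the smaller one is 165 x 49 mm. Its saddle is at top (401,210) and its paddle at (466,201). The ring is at (279,196). Next I'll measure these in both views.

```bash
cat >> h.py <<'E'
def blob(c,u,v,r,thr,lo=40):
    """centre of the bright blob nearest (u,v), subpixel by area-upscaling"""
    g=cv2.cvtColor(c['color'],cv2.COLOR_RGB2GRAY)
    u0,v0=int(u-r),int(v-r);k=8
    s=cv2.resize(g[v0:v0+2*r,u0:u0+2*r],None,fx=k,fy=k,interpolation=cv2.INTER_CUBIC)
    n,l,st,ce=cv2.connectedComponentsWithStats((s>thr).astype(np.uint8))
    i=min([i for i in range(1,n) if st[i,4]>lo*k],key=lambda i:np.hypot(*(ce[i]-r*k)))
    return u0+(ce[i][0]+.5)/k-.5,v0+(ce[i][1]+.5)/k-.5,(st[i,2:4]/k).tolist()
def tri(ca,a,cb,b):
    o1,d1=ray(ca,*a);o2,d2=ray(cb,*b)
    t=np.linalg.lstsq(np.c_[d1,-d2],o2-o1,rcond=None)[0]
    p,q=o1+t[0]*d1,o2+t[1]*d2;return (p+q)/2,np.linalg.norm(p-q)
E
python3 - <<'E'
from h import *
t=shot('top');s=shot('side')
for thr in (190,205,220): print(thr,blob(t,401.5,209.8,9,thr),blob(s,344,153,9,thr))
for uv in ((401.5,209.8),): print('saddle',onz(t,*uv,.046),onz(s,344,153.5,.046))
print('paddle',onz(t,466.2,200.8,.108))
print('ring',onz(t,279.2,195.6,.078),onz(s,315,232.5,.078),tri(t,(279.2,195.6),s,(315,232.5)))
e=[onz(t,*p,.074)[:2] for p in ((253.75,142.1),(270.4,219.2))];d=e[1]-e[0];print('edge',e,np.linalg.norm(d),np.degrees(np.arctan2(d[1],d[0])))
b=[onz(t,*p,.01)[:2] for p in ((380+(367-312)/4.8,180+213/4.8),(380+(725-312)/4.8,180+185/4.8))];d=b[0]-b[1];print('jackedge',b,np.linalg.norm(d),np.degrees(np.arctan2(d[1],d[0])))
im=s['color'][:,:,::-1]
a=cv2.resize(im[85:185,310:380],None,fx=5.5,fy=5.5,interpolation=cv2.INTER_CUBIC)
b=cv2.resize(im[205:305,285:355],None,fx=5.5,fy=5.5,interpolation=cv2.INTER_CUBIC)
cv2.imwrite('pics/crop2.png',np.hstack([a,b]))
E
```

```text
190 (np.float64(401.535142331893), np.float64(207.90223921613222), [18.0, 15.625]) (np.float64(343.99363924050635), np.float64(151.0515506329114), [11.75, 6.75])Traceback (most recent call last):
  File "<stdin>", line 3, in <module>
  File "h.py", line 21, in blob
    i=min([i for i in range(1,n) if st[i,4]>lo*k],key=lambda i:np.hypot(*(ce[i]-r*k)))
ValueError: min() iterable argument is empty
```

Run:
```python
from h import *
t=shot('top');s=shot('side')
for uv in ((401.5,209.8),): print('saddle',onz(t,*uv,.046),onz(s,344,153.5,.046))
print('paddle',onz(t,466.2,200.8,.108))
print('ring',onz(t,279.2,195.6,.078),onz(s,315,232.5,.078),tri(t,(279.2,195.6),s,(315,232.5)))
e=[onz(t,*p,.074)[:2] for p in ((253.75,142.1),(270.4,219.2))];d=e[1]-e[0];print('edge',e,np.linalg.norm(d),np.degrees(np.arctan2(d[1],d[0])))
b=[onz(t,*p,.01)[:2] for p in ((380+(367-312)/4.8,180+213/4.8),(380+(725-312)/4.8,180+185/4.8))];d=b[0]-b[1];print('jackedge',b,np.linalg.norm(d),np.degrees(np.arctan2(d[1],d[0])))
im=s['color'][:,:,::-1]
a=cv2.resize(im[85:185,310:380],None,fx=5.5,fy=5.5,interpolation=cv2.INTER_CUBIC)
b=cv2.resize(im[205:305,285:355],None,fx=5.5,fy=5.5,interpolation=cv2.INTER_CUBIC)
cv2.imwrite('pics/crop2.png',np.hstack([a,b]))
```

```text
saddle [ 0.53037188 -0.26573081  0.046     ] [ 0.52746866 -0.25492673  0.046     ]
paddle [ 0.5403804  -0.42005038  0.108     ]
ring [0.56818049 0.06160949 0.078     ] [0.56432123 0.06346313 0.078     ] (array([0.56643343, 0.06190447, 0.07675117]), np.float64(0.003959381334404184))
edge [array([0.71915039, 0.13185474]), array([0.50616804, 0.08485135])] 0.21810731835536593 -167.5547963069616
jackedge [array([ 0.49608565, -0.24292585]), array([ 0.50903226, -0.45072773])] 0.20820479486185453 93.56507297198401
```

View pics/crop2.png

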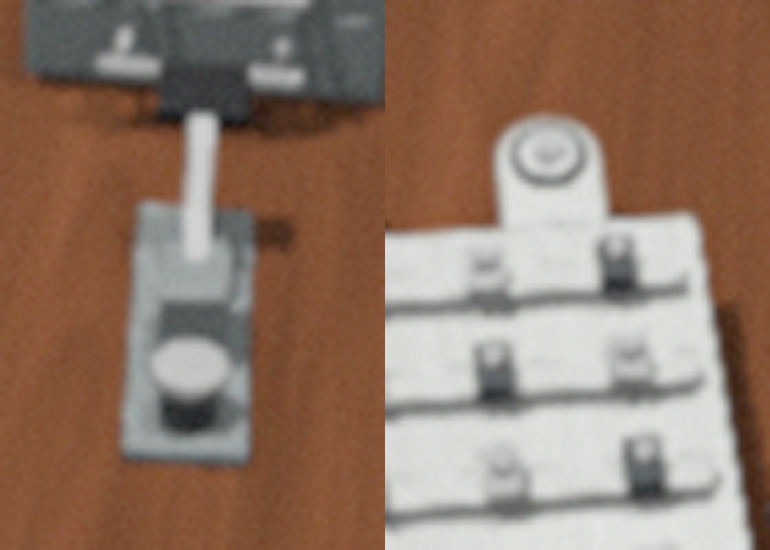

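```bash
cat >> h.py <<'E'
from scipy.spatial.transform import Rotation as Ro
def go(x,y,z,deg,cmd=None):
    """shift (tool units) and turn from the measured pose to a tool-down pose, jaws along deg (mod 180)"""
    s=ctrl.get_state();R=Ro.from_quat(s['tcp_rot']).as_matrix();p=np.array(s['eef_pos'])
    best=None
    for k in (0,180):
        a=np.radians(deg+k);X=np.array([0,0,-1.]);Z=np.array([np.cos(a),np.sin(a),0]);T=np.c_[X,np.cross(Z,X),Z]
        r=Ro.from_matrix(R.T@T).as_rotvec()
        print(' shift',(R.T@(np.array([x,y,z])-p)/.3).round(4),'turn',(r/(np.pi/2)).round(4),'q6',s['qpos'][5].round(2))
E
python3 - <<'E'
from h import *
s=ctrl.get_state();print(Ro.from_quat(s['tcp_rot']).as_matrix().round(3),s['eef_pos'])
t=shot('top');sd=shot('side')
print(tri(t,(401.1,209.4),sd,(344.1,151.3)),onz(sd,344.1,151.3,.046),onz(t,401.1,209.4,.046))
print(tri(t,(278.8,195.2),sd,(314.4,232.4)),onz(sd,314.4,232.4,.078),onz(t,278.8,195.2,.078))
go(.52,.15,.21,3.6);go(.533,-.324,.2,3.6)
E
```

```text
[[-0.    -0.947  0.322]
 [-0.     0.322  0.947]
 [-1.     0.    -0.001]] [0.21721126 0.63891843 0.20551849]
(array([ 0.52969984, -0.26436247,  0.04650636]), np.float64(0.003366696611671029)) [ 0.52806873 -0.26440384  0.046     ] [ 0.53148515 -0.26471189  0.046     ]
(array([0.56747313, 0.06283108, 0.07793642]), np.float64(0.003577638501419738)) [0.56568253 0.06336319 0.078     ] [0.56927827 0.06267037 0.078     ]
 shift [-0.014  -1.4802 -1.2183] turn [ 7.513e-01 -1.000e-04  1.000e-04] q6 -0.15
 shift [-0.014  -1.4802 -1.2183] turn [-1.2487e+00 -1.0000e-04 -1.0000e-04] q6 -0.15
 shift [ 0.0196 -2.0299 -2.7002] turn [ 7.513e-01 -1.000e-04  1.000e-04] q6 -0.15
 shift [ 0.0196 -2.0299 -2.7002] turn [-1.2487e+00 -1.0000e-04 -1.0000e-04] q6 -0.15
```

Both views agree: saddle at (0.530,-0.264) with z 0.0465, ring at (0.567,0.063) with z 0.078. The jack's yaw is 93.6° and the stand's is 102.4°. Moving now.

Call:
{"method": "play_rows", "body": {"rows": [[100,[0,-1,-0.6],[0.75,0,0]],[100,[0,-1,-0.6],[0.75,0,0]],[100,[0,-1,-0.6],[0.75,0,0]],[100,[0,-1,-0.6],[0.75,0,0]],[100,[0,-1,-0.6],[0.75,0,0]],[100,[0,-1,-0.6],[0.75,0,0]],[100,[0,-1,-0.6],[0.75,0,0]],[100,[0,-1,-0.6],[0.75,0,0]],[100,[0,-1,-0.6],[0.75,0,0]],[100,[0,-1,-0.6],[0.75,0,0]]]}}

```text
time: 1.28
eef_pos: [0.4461, 0.3689, 0.2061]
tcp_rot: [-0.02, 0.706, 0.019, 0.707]
contact_force: [-1.4, -0.6, 0.0]
opening: 0.996
```

Run:
```python
from h import *
print(ctrl.get_state()['eef_pos']);go(.5335,-.3243,.2,3.6)
```

```text
[0.44612463 0.36889448 0.2060979 ]
 shift [ 0.0223 -2.3231  0.1645] turn [-0.0052  0.0008  0.0005] q6 0.46
 shift [ 0.0223 -2.3231  0.1645] turn [ 1.9948e+00  8.0000e-04 -1.3000e-03] q6 0.46
```

Call:
{"method": "play_rows", "body": {"rows": [[100,[0,-1,0.05],[0,0,0]],[100,[0,-1,0.05],[0,0,0]],[100,[0,-1,0.05],[0,0,0]],[100,[0,-1,0.05],[0,0,0]],[100,[0,-1,0.05],[0,0,0]],[100,[0,-1,0.05],[0,0,0]],[100,[0,-1,0.05],[0,0,0]],[100,[0,-1,0.05],[0,0,0]]]}}

```text
time: 1.95
eef_pos: [0.4783, 0.0688, 0.2063]
tcp_rot: [-0.022, 0.706, 0.02, 0.707]
contact_force: [-0.0, 0.7, -0.3]
opening: 0.994
```

Call:
{"method": "play_rows", "body": {"rows": [[100,[0,-1,0.05],[0,0,0]],[100,[0,-1,0.05],[0,0,0]],[100,[0,-1,0.05],[0,0,0]],[100,[0,-1,0.05],[0,0,0]],[100,[0,-1,0.05],[0,0,0]],[100,[0,-1,0.05],[0,0,0]],[100,[0,-1,0.05],[0,0,0]],[100,[0,-1,0.05],[0,0,0]],[100,[0,-1,0.05],[0,0,0]]]}}

```text
time: 2.7
eef_pos: [0.5123, -0.2272, 0.2057]
tcp_rot: [-0.022, 0.707, 0.022, 0.707]
contact_force: [-0.0, -0.2, 0.7]
opening: 0.993
```

Run:
```python
from h import *
print(ctrl.get_state()['eef_pos']);go(.5335,-.3243,.1,3.6)
```

```text
[ 0.51225991 -0.22717255  0.20574341]
 shift [ 0.3525 -0.3275  0.0509] turn [-0.0012 -0.      0.    ] q6 -0.66
 shift [ 0.3525 -0.3275  0.0509] turn [1.9988 0.     0.    ] q6 -0.66
```

Call:
{"method": "play_rows", "body": {"rows": [[100,[0,-0.33,0.05],[0,0,0]],[100,[0,-0.33,0.05],[0,0,0]],[100,[0,-0.33,0.05],[0,0,0]],[100,[0.35,-0.33,0.05],[0,0,0]],[100,[0.35,-0.33,0.05],[0,0,0]],[100,[0.35,-0.33,0.05],[0,0,0]],[100,[0.35,-0.33,0.05],[0,0,0]]]}}

```text
time: 3.28
eef_pos: [0.5301, -0.3173, 0.0935]
tcp_rot: [-0.02, 0.71, 0.027, 0.703]
contact_force: [-0.9, 1.0, -1.3]
opening: 0.996
```

Run:
```python
from h import *
print(ctrl.get_state()['eef_pos']);go(.5335,-.3243,.028,3.6)
c=shot('side');cv2.imwrite('pics/crop3.png',cv2.resize(c['color'][40:200,260:440,::-1],None,fx=3.4,fy=3.4,interpolation=cv2.INTER_CUBIC))
```

```text
[ 0.53008404 -0.31726873  0.09353069]
 shift [ 0.2181 -0.0264  0.0119] turn [ 0.0023 -0.0062 -0.0065] q6 -0.77
 shift [ 0.2181 -0.0264  0.0119] turn [-1.9977  0.0101 -0.0097] q6 -0.77
```

View pics/crop3.png

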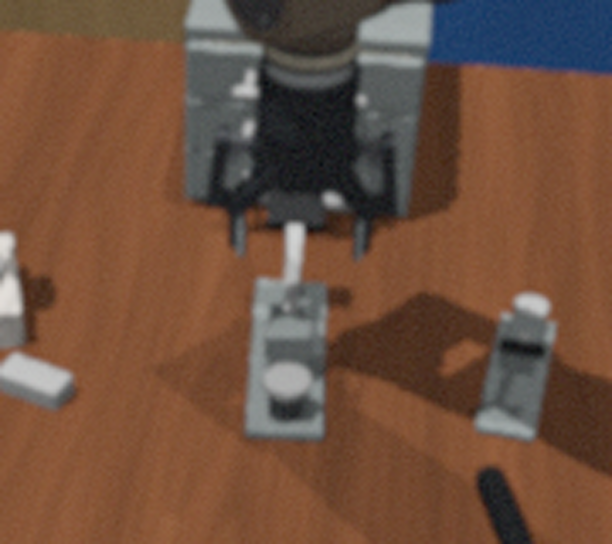

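The fingers straddle the housing with the saddle and paddle clear. Descending.

Call:
{"method": "play_rows", "body": {"rows": [[100,[0,0,0],[0,0,0]],[100,[0,0,0],[0,0,0]],[100,[0.13,0,0],[0,0,0]],[100,[0.21,0,0],[0,0,0]],[100,[0.21,0,0],[0,0,0]],[100,[0.21,0,0],[0,0,0]],[100,[0.21,0,0],[0,0,0]]]}}

```text
time: 3.92
eef_pos: [0.5354, -0.3238, 0.041]
tcp_rot: [-0.024, 0.705, 0.022, 0.708]
contact_force: [0.1, -1.8, 0.1]
opening: 1.0
```

Run:
```python
from h import *
print(ctrl.get_state()['eef_pos']);go(.5335,-.3243,.027,3.6)
```

```text
[ 0.53540123 -0.32378068  0.04098712]
 shift [ 0.0466 -0.0012 -0.0066] turn [0.0015 0.0023 0.0022] q6 -0.77
 shift [ 0.0466 -0.0012 -0.0066] turn [-1.9985 -0.0034  0.0036] q6 -0.77
```

Call:
{"method": "play_rows", "body": {"rows": [[100,[0.045,0,-0.006],[0,0,0]],[100,[0.045,0,-0.006],[0,0,0]],[20,[0.045,0,-0.006],[0,0,0]],[20,[0.045,0,-0.006],[0,0,0]],[20,[0.045,0,-0.006],[0,0,0]],[20,[0.045,0,-0.006],[0,0,0]],[20,[0.045,0,-0.006],[0,0,0]],[20,[0.045,0,-0.006],[0,0,0]],[20,[0.045,0,-0.006],[0,0,0]],[20,[0.045,0,-0.006],[0,0,0]]], "force": 60}}

```text
time: 4.75
eef_pos: [0.5329, -0.3232, 0.0255]
tcp_rot: [-0.023, 0.706, 0.022, 0.708]
contact_force: [2.5, 1.1, 4.9]
opening: 0.398
```

Call:
{"method": "play_rows", "body": {"rows": [[20,[-0.04,0,0],[0,0,0]],[20,[-0.04,0,0],[0,0,0]],[20,[-0.04,0,0],[0,0,0]],[20,[-0.04,0,0],[0,0,0]]]}}

```text
time: 5.08
eef_pos: [0.53, -0.3214, 0.034]
tcp_rot: [-0.022, 0.708, 0.024, 0.705]
contact_force: [-0.7, 0.4, -8.8]
opening: 0.395
```

Run:
```python
from h import *
s=ctrl.get_state();print(s['eef_pos'],s['opening'],s['contact_force'],s['wrist_torque'])
t=shot('top');sd=shot('side')
a=cv2.resize(t['color'][170:250,370:490,::-1],None,fx=5,fy=5,interpolation=cv2.INTER_CUBIC)
b=cv2.resize(sd['color'][110:190,310:350+10,::-1],None,fx=5,fy=5,interpolation=cv2.INTER_CUBIC)
cv2.imwrite('pics/crop4.png',np.hstack([b[:,:200],a]))
```

```text
[ 0.52999203 -0.32139983  0.03404821] 0.3945563891225449 [-0.65789232  0.41853077 -8.77138266] [ 0.07614877 -0.03540536  0.00881445]
```

View pics/crop4.png

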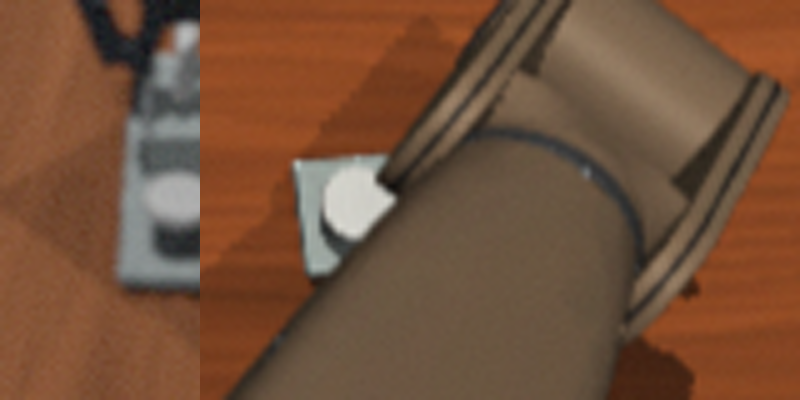

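The jack is held: -8.8 N against about 7.9 N of weight, and the saddle is visible at top (403,209). Next is the approach point, 100 mm out from the lug.

Run:
```python
from h import *
go(.6016,-.0924,.05,12.4)
```

```text
shift [-0.0507  0.7476  0.2861] turn [-0.0966 -0.0017 -0.0017] q6 -0.77
 shift [-0.0507  0.7476  0.2861] turn [ 1.9034 -0.0026  0.0025] q6 -0.77
```

Call:
{"method": "play_rows", "body": {"rows": [[20,[-0.05,0,0],[0,0,0]],[20,[-0.05,0.1,0.04],[-0.02,0,0]],[20,[-0.05,0.2,0.08],[-0.04,0,0]],[20,[-0.05,0.3,0.12],[-0.06,0,0]],[20,[-0.05,0.4,0.16],[-0.08,0,0]],[20,[-0.05,0.5,0.2],[-0.09,0,0]],[20,[-0.05,0.6,0.24],[-0.09,0,0]],[20,[-0.05,0.7,0.28],[-0.09,0,0]],[20,[-0.05,0.75,0.286],[-0.09,0,0]],[20,[-0.05,0.75,0.286],[-0.09,0,0]]]}}

```text
time: 6.02
eef_pos: [0.6021, -0.0884, 0.0502]
tcp_rot: [-0.073, 0.704, 0.075, 0.702]
contact_force: [0.4, -0.0, -9.3]
opening: 0.396
```

Call:
{"method": "play_rows", "body": {"rows": [[20,[0,0,0],[0,0,0]],[20,[0,0,0],[0,0,0]],[20,[0,0,0],[0,0,0]]]}}

```text
time: 6.27
eef_pos: [0.6025, -0.0937, 0.0511]
tcp_rot: [-0.072, 0.704, 0.072, 0.703]
contact_force: [0.0, -0.3, -8.9]
opening: 0.4
```

Run:
```python
from h import *
s=ctrl.get_state();print(s['eef_pos'],s['opening'],s['contact_force'])
go(.6016,-.0924,.0285,12.4)
t=shot('top');sd=shot('side')
a=cv2.resize(t['color'][150:250,260:380,::-1],None,fx=4,fy=4,interpolation=cv2.INTER_CUBIC)
b=cv2.resize(sd['color'][150:250,290:370,::-1],None,fx=4,fy=4,interpolation=cv2.INTER_CUBIC)
cv2.imwrite('pics/crop5.png',np.hstack([b,a]))
```

```text
[ 0.60249909 -0.09370014  0.05106288] 0.39965084215457025 [ 0.04765009 -0.26313497 -8.89471255]
 shift [ 0.0752  0.0049 -0.002 ] turn [-0.0072 -0.0003  0.0002] q6 -0.53
 shift [ 0.0752  0.0049 -0.002 ] turn [1.9928e+00 2.0000e-04 5.0000e-04] q6 -0.53
```

View pics/crop5.png

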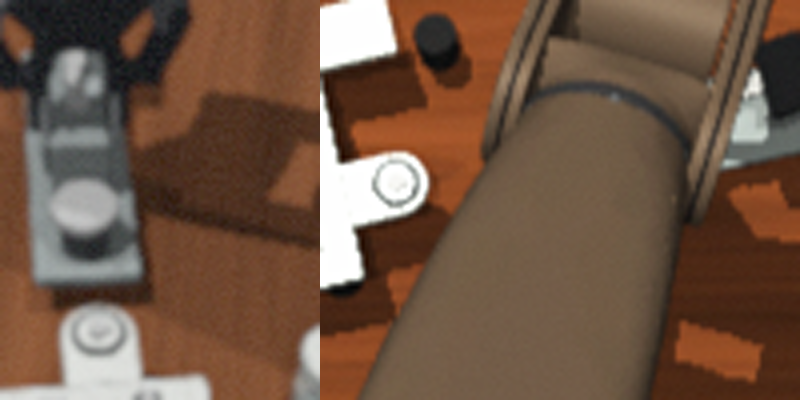

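Run:
```python
from h import *
sd=shot('side')
s=ctrl.get_state();R=Ro.from_quat(s['tcp_rot']).as_matrix()
print('pred',s['eef_pos']+.0589*R[:,1],np.degrees(np.arctan2(R[1,1],R[0,1])));print('side',onz(sd,310.6,200.9,.0715),'ring side',onz(sd,314.1,232.1,.078))
```

```text
pred [ 0.59067542 -0.03604541  0.05129113] 101.72613089936186
side [ 0.58902505 -0.03774936  0.0715    ] ring side [0.56646381 0.06259828 0.078     ]
```

Call:
{"method": "play_rows", "body": {"rows": [[20,[0.04,0,0],[-0.007,0,0]],[20,[0.075,0,0],[-0.007,0,0]],[20,[0.075,0,0],[-0.007,0,0]],[20,[0.075,0,0],[-0.007,0,0]],[20,[0.075,0,0],[-0.007,0,0]]]}}

```text
time: 6.83
eef_pos: [0.6023, -0.0924, 0.0281]
tcp_rot: [-0.076, 0.703, 0.077, 0.702]
contact_force: [0.2, 0.0, -8.6]
opening: 0.397
```

Run:
```python
from h import *
s=ctrl.get_state();print(s['eef_pos'],s['contact_force']);go(.5801,.0053,.0285,12.4)
```

```text
[ 0.60227984 -0.09242816  0.02809967] [ 0.17236875  0.01783637 -8.62844207]
 shift [-0.001  0.334 -0.002] turn [ 0.0004 -0.0009 -0.0006] q6 -0.54
 shift [-0.001  0.334 -0.002] turn [-1.9996e+00  1.0000e-03 -1.4000e-03] q6 -0.54
```

Call:
{"method": "play_rows", "body": {"rows": [[20,[0,0.05,0],[0,0,0]],[20,[0,0.1,0],[0,0,0]],[20,[0,0.15,0],[0,0,0]],[20,[0,0.2,0],[0,0,0]],[20,[0,0.25,0],[0,0,0]],[20,[0,0.3,0],[0,0,0]],[20,[0,0.337,-0.002],[0,0,0]],[20,[0,0.337,-0.002],[0,0,0]],[20,[0,0.337,-0.002],[0,0,0]],[20,[0,0.337,-0.002],[0,0,0]]]}}

```text
time: 7.67
eef_pos: [0.5808, 0.0059, 0.029]
tcp_rot: [-0.077, 0.703, 0.077, 0.703]
contact_force: [-0.4, -0.1, -8.1]
opening: 0.394
```

Run:
```python
from h import *
s=ctrl.get_state();print(s['eef_pos'],s['contact_force']);go(.5799,.0063,.0245,12.4)
```

```text
[0.58079303 0.0058592  0.02904679] [-0.4306644  -0.13741958 -8.08029179]
 shift [ 0.0152  0.0021 -0.0026] turn [0.0008 0.0004 0.0006] q6 -0.38
 shift [ 0.0152  0.0021 -0.0026] turn [-1.9992e+00 -9.0000e-04  6.0000e-04] q6 -0.38
```

Lowering onto the bench, then a gentle release.

Call:
{"method": "play_rows", "body": {"rows": [[20,[0.005,0.001,-0.002],[0,0,0]],[20,[0.01,0.001,-0.002],[0,0,0]],[20,[0.013,0.001,-0.002],[0,0,0]],[20,[0.013,0.001,-0.002],[0,0,0]],[20,[0.013,0.001,-0.002],[0,0,0]]]}}

```text
time: 8.08
eef_pos: [0.5801, 0.0055, 0.0256]
tcp_rot: [-0.077, 0.703, 0.076, 0.703]
contact_force: [-2.9, -0.4, -2.6]
opening: 0.393
```

Call:
{"method": "play_rows", "body": {"rows": [[45,[0,0,0],[0,0,0]],[50,[0,0,0],[0,0,0]],[60,[0,0,0],[0,0,0]],[80,[0,0,0],[0,0,0]],[80,[0,0,0],[0,0,0]],[80,[0,0,0],[0,0,0]]]}}

```text
time: 8.58
eef_pos: [0.5803, 0.0061, 0.0254]
tcp_rot: [-0.077, 0.703, 0.077, 0.703]
contact_force: [0.1, 0.3, -0.3]
opening: 0.8
```

Call:
{"method": "play_rows", "body": {"rows": [[80,[-0.1,0,0],[0,0,0]],[80,[-0.2,0,0],[0,0,0]],[80,[-0.33,0,0],[0,0,0]],[80,[-0.46,0,0],[0,0,0]],[80,[-0.6,0,0],[0,0,0]],[80,[-0.6,0,0],[0,0,0]]]}}

```text
time: 9.08
eef_pos: [0.5851, 0.0055, 0.2162]
tcp_rot: [-0.078, 0.697, 0.075, 0.709]
contact_force: [0.9, 0.9, 1.2]
opening: 0.8
```

Run:
```python
from h import *
s=ctrl.get_state();print(s['eef_pos'],s['contact_force'],s['time'])
sd=shot('side')
cv2.imwrite('pics/crop6.png',cv2.resize(sd['color'][130:270,240:400,::-1],None,fx=4.2,fy=4.2,interpolation=cv2.INTER_CUBIC))
```

```text
[0.58512703 0.0054834  0.21620349] [0.91418187 0.897981   1.17978625] 9.0833
```

View pics/crop6.png

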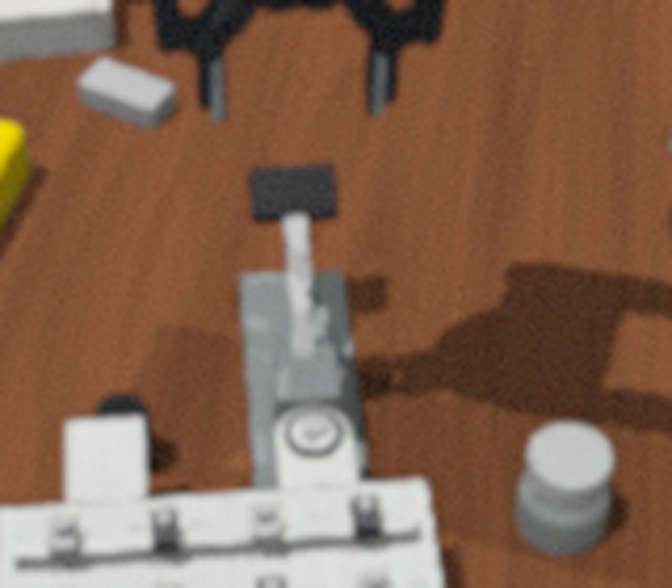

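Side view: the jack sits in line under the ringed lug at (314,232). The paddle is at (309,175) and the plate is undisturbed. I'll move the arm aside for a check from the top.

Call:
{"method": "play_rows", "body": {"rows": [[0,[0,-1,0],[0,0,0]],[0,[0,-1,0],[0,0,0]],[0,[0,-1,0],[0,0,0]],[0,[0,-1,0],[0,0,0]],[0,[0,-1,0],[0,0,0]],[0,[0,-1,0],[0,0,0]],[0,[0,-1,0],[0,0,0]],[0,[0,-1,0],[0,0,0]],[0,[0,-1,0],[0,0,0]]]}}

```text
time: 9.88
eef_pos: [0.6437, -0.2896, 0.2025]
tcp_rot: [-0.075, 0.704, 0.076, 0.702]
contact_force: [-0.0, 0.6, -0.4]
opening: -0.001
```

Run:
```python
from h import *
sd=shot('side');t=shot('top')
f=lambda x,y:(240+(x+.5)/4.2-.5,130+(y+.5)/4.2-.5)
print('paddle',onz(sd,*f(292,192),.108));a,b=onz(sd,*f(241,275),.01),onz(sd,*f(347,275),.01)
print('rear',a,b,np.linalg.norm(a-b),(a+b)/2,'ring',onz(sd,*f(314,431),.078))
cv2.imwrite('pics/crop7.png',cv2.resize(t['color'][150:240,240:370,::-1],None,fx=6,fy=6,interpolation=cv2.INTER_CUBIC))
```

```text
paddle [ 0.59966108 -0.08733716  0.108     ]
rear [ 0.63623305 -0.11204621  0.01      ] [ 0.57062733 -0.12137539  0.01      ] 0.06626570704914682 [ 0.60343019 -0.1167108   0.01      ] ring [0.5657893  0.06290623 0.078     ]
```

View pics/crop7.png

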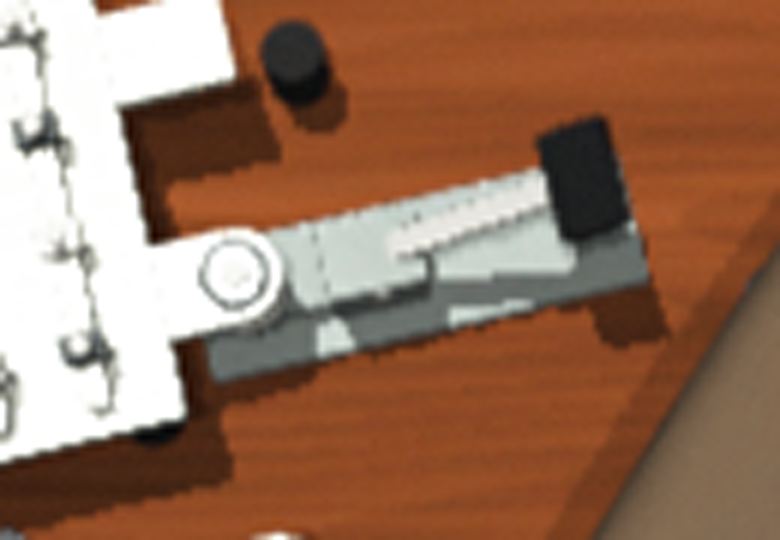

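Run:
```python
from h import *
t=shot('top');f=lambda x,y:(240+(x+.5)/6-.5,150+(y+.5)/6-.5)
a,b=onz(t,*f(214,383),.01)[:2],onz(t,*f(649,283),.01)[:2];d=a-b;L=np.linalg.norm(d);d/=L
n=np.array([-d[1],d[0]]) # jack +y
print('edge',a,b,L,np.degrees(np.arctan2(d[1],d[0])))
print('saddle from mid',(a+b)/2+d*.080-n*.032)
r=onz(t,*f(234,274),.078);p=onz(t,*f(584,178),.108);print('ring',r,'paddle',p,'d',np.linalg.norm((r-p)[:2]),'saddle from paddle',p[:2]+d*.1537)
# side: rear mid + 185mm, paddle +153.7
for q,k in (((.60343,-.11671),.185),((.59966,-.08734),.1537)): print('side',np.array(q)+k*np.array([np.cos(np.radians(102.4)),np.sin(np.radians(102.4))]))
```

```text
edge [0.53207029 0.07905399] [ 0.57616704 -0.1242434 ] 0.2080248821533423 102.23830760727681
saddle from mid [0.56843319 0.06237055]
ring [0.56915255 0.06324249 0.078     ] paddle [ 0.60263058 -0.09057405  0.108     ] d 0.15741762048312868 saddle from paddle [0.57004952 0.05963302]
side [0.56370396 0.06397437]
side [0.56665518 0.06277453]
```

Placement checks against the ring: the top view puts the saddle at (.5684,.0624), ring (.5692,.0632). The side view gives (.565,.063), ring (.566,.063). That is centred to within about 1–2 mm. Next is the paddle.

Run:
```python
from h import *
print(ctrl.get_state()['eef_pos']);go(.5999,-.0847,.13,12.4)
```

```text
[ 0.6440462 -0.2850717  0.2038075]
 shift [0.2474 0.6834 0.0012] turn [ 0.0011 -0.0008 -0.0013] q6 -0.78
 shift [0.2474 0.6834 0.0012] turn [-1.9989e+00  2.0000e-03 -1.2000e-03] q6 -0.78
```

Call:
{"method": "play_rows", "body": {"rows": [[0,[0,0.14,0],[0,0,0]],[0,[0,0.27,0],[0,0,0]],[0,[0,0.4,0],[0,0,0]],[0,[0,0.54,0],[0,0,0]],[0,[0,0.683,0],[0,0,0]],[0,[0.1,0.683,0],[0,0,0]],[0,[0.2,0.683,0],[0,0,0]],[0,[0.24,0.683,0],[0,0,0]],[0,[0.24,0.683,0],[0,0,0]],[0,[0.24,0.683,0],[0,0,0]]]}}

```text
time: 10.87
eef_pos: [0.5998, -0.0858, 0.1327]
tcp_rot: [-0.077, 0.703, 0.077, 0.702]
contact_force: [1.4, 0.4, 0.4]
opening: -0.004
```

Run:
```python
from h import *
s=ctrl.get_state();print(s['eef_pos'],s['contact_force']);go(.5999,-.0847,.115,12.4);go(.6031,-.0993,.083,12.4);go(.6038,-.1023,.046,12.4)
```

```text
[ 0.59982532 -0.08579675  0.1327491 ] [1.41623355 0.3576787  0.42563348]
 shift [0.0592 0.0035 0.0011] turn [ 0.0012 -0.0007 -0.0005] q6 -0.53
 shift [0.0592 0.0035 0.0011] turn [-1.9988e+00  7.0000e-04 -1.1000e-03] q6 -0.53
 shift [ 0.1658 -0.0464  0.0011] turn [ 0.0012 -0.0007 -0.0005] q6 -0.53
 shift [ 0.1658 -0.0464  0.0011] turn [-1.9988e+00  7.0000e-04 -1.1000e-03] q6 -0.53
 shift [ 0.2891 -0.0568  0.0013] turn [ 0.0012 -0.0007 -0.0005] q6 -0.53
 shift [ 0.2891 -0.0568  0.0013] turn [-1.9988e+00  7.0000e-04 -1.1000e-03] q6 -0.53
```

Call:
{"method": "play_rows", "body": {"rows": [[0,[0.05,0,0],[0,0,0]],[0,[0.075,-0.005,0],[0,0,0]],[0,[0.1,-0.018,0],[0,0,0]],[0,[0.125,-0.03,0],[0,0,0]],[0,[0.15,-0.041,0],[0,0,0]],[0,[0.175,-0.048,0],[0,0,0]],[0,[0.2,-0.052,0],[0,0,0]],[0,[0.225,-0.055,0],[0,0,0]],[0,[0.25,-0.057,0],[0,0,0]],[0,[0.25,-0.057,0],[0,0,0]]]}}

```text
time: 11.7
eef_pos: [0.6043, -0.1035, 0.0571]
tcp_rot: [-0.076, 0.703, 0.077, 0.703]
contact_force: [0.5, -2.0, 6.2]
opening: -0.001
```

Call:
{"method": "play_rows", "body": {"rows": [[0,[0.015,0,0],[0,0,0]],[0,[0.025,0,0],[0,0,0]],[0,[0.03,0,0],[0,0,0]],[0,[0.03,0,0],[0,0,0]]]}}

```text
time: 12.03
eef_pos: [0.6047, -0.1038, 0.0496]
tcp_rot: [-0.077, 0.702, 0.076, 0.703]
contact_force: [-0.4, -2.5, 5.1]
opening: -0.002
```

Call:
{"method": "play_rows", "body": {"rows": [[0,[0.007,0,0],[0,0,0]],[0,[0.015,0,0],[0,0,0]],[0,[0.02,0,0],[0,0,0]],[0,[0.02,0,0],[0,0,0]],[0,[0.02,0,0],[0,0,0]]]}}

```text
time: 12.45
eef_pos: [0.6049, -0.1039, 0.044]
tcp_rot: [-0.077, 0.702, 0.076, 0.704]
contact_force: [0.4, -3.0, 5.8]
opening: 0.002
```

Run:
```python
from h import *
s=ctrl.get_state();print(s['eef_pos'],s['contact_force'])
sd=shot('side')
cv2.imwrite('pics/crop8.png',cv2.resize(sd['color'][130:270,240:400,::-1],None,fx=4.2,fy=4.2,interpolation=cv2.INTER_CUBIC))
```

```text
[ 0.60491524 -0.10394005  0.04402142] [ 0.44109313 -2.98441171  5.81876914]
```

View pics/crop8.png

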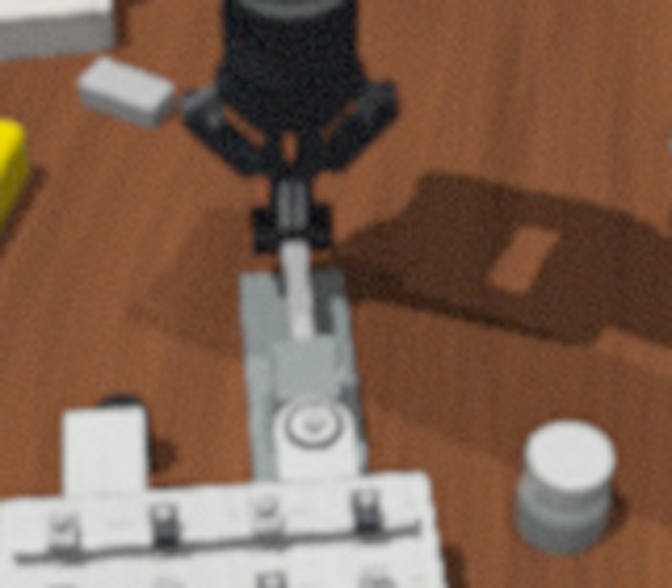

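The plate edge is raised: the ring rose about 5 crop px, and the jack's base has stayed put. The handle hasn't reached its stop yet, so I keep pressing until the force climbs.

Call:
{"method": "play_rows", "body": {"rows": [[0,[0.008,-0.002,0],[0,0,0]],[0,[0.015,-0.003,0],[0,0,0]],[0,[0.015,-0.003,0],[0,0,0]],[0,[0.015,-0.003,0],[0,0,0]]]}}

```text
time: 12.83
eef_pos: [0.6051, -0.1046, 0.0394]
tcp_rot: [-0.077, 0.702, 0.076, 0.704]
contact_force: [-0.7, -2.3, 6.2]
opening: -0.0
```

Run:
```python
from h import *
s=ctrl.get_state();print(s['eef_pos'],s['contact_force'])
```

```text
[ 0.60506418 -0.10461034  0.03942494] [-0.70593605 -2.30486599  6.22017435]
```

The TCP at z 0.039 is lower than the paddle should allow, so I'll measure the plate rise numerically before trusting it.

Run:
```python
from h import *
sd=shot('side')
new=cv2.resize(sd['color'][130:270,240:400,::-1],None,fx=4.2,fy=4.2,interpolation=cv2.INTER_CUBIC)
cv2.imwrite('pics/crop9.png',new)
a=cv2.imread('pics/crop6.png');b=cv2.imread('pics/crop8.png')
def sh(A,B,x,y,w,h,m=30):
    r=cv2.matchTemplate(B[y-m:y+h+m,x-m:x+w+m],A[y:y+h,x:x+w],cv2.TM_CCOEFF_NORMED);_,v,_,p=cv2.minMaxLoc(r);return (p[0]-m)/4.2,(p[1]-m)/4.2,round(v,2)
for n,B in (('8',b),('now',new)):
    print(n,'ring',sh(a,B,270,400,85,65),'plain',sh(a,B,55,405,95,50),'edge',sh(a,B,335,480,70,60),'jackbase',sh(a,B,225,330,40,120,10),'paddle',sh(a,B,240,160,40,70,60))
r=np.array([.5675,.0628,.078]);
for d in (.005,.01,.016): print(d,proj(sd,r+[0,0,d])-proj(sd,r))
```

```text
8 ring (0.0, -1.9047619047619047, 0.92) plain (-0.23809523809523808, -1.9047619047619047, 1.0) edge (0.0, -1.4285714285714286, 0.99) jackbase (0.0, 0.7142857142857143, 0.97) paddle (0.0, 7.857142857142857, 0.79)
now ring (0.23809523809523808, -2.142857142857143, 0.89) plain (-0.23809523809523808, -2.380952380952381, 0.99) edge (0.0, -1.9047619047619047, 0.99) jackbase (0.0, 0.7142857142857143, 0.97) paddle (0.0, 9.047619047619047, 0.77)
0.005 [ 1.23192623e-03 -1.44470740e+00]
0.01 [ 2.47315259e-03 -2.90032126e+00]
0.016 [ 3.97504932e-03 -4.66162909e+00]
```

View pics/crop9.png

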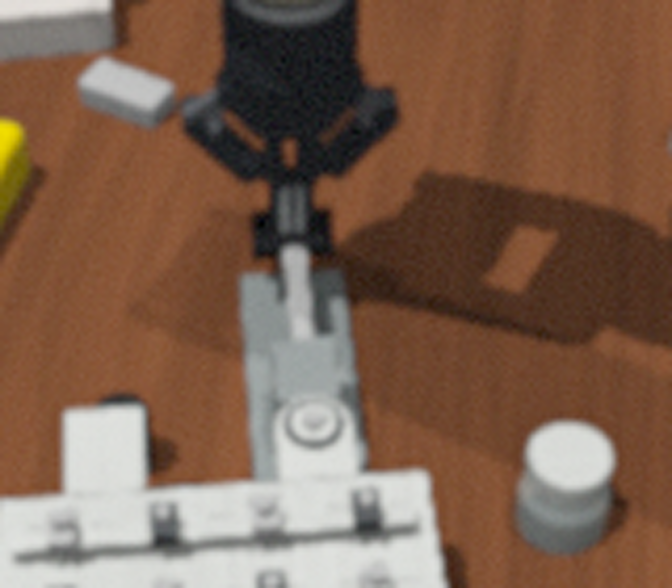

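Run:
```python
from h import *
sd=shot('side');S=np.array([.5665,.0628]);d=np.array([-.2147,.9767])
for th in (0,.1,.2,.3,.4,.5,.6):
    a=.5-th;x=-.110*np.cos(a)+.006*np.sin(a);z=.05+.110*np.sin(a)+.006*np.cos(a)
    p=np.r_[S+d*(x-.060),z];print(th,proj(sd,p).round(1),z.round(3),'rise',round((26*th/.6-10),1))
s=ctrl.get_state();print('tip',proj(sd,s['eef_pos']),s['eef_pos'],s['contact_force'])
print('ring now',[proj(sd,[.566,.0628,.078+k]).round(1) for k in (0,.008,.016)])
```

```text
0 [309.2 175.4] 0.108 rise -10.0
0.1 [309.1 176.8] 0.098 rise -5.7
0.2 [309.  178.6] 0.088 rise -1.3
0.3 [308.9 180.8] 0.078 rise 3.0
0.4 [308.9 183.3] 0.067 rise 7.3
0.5 [308.9 186.1] 0.056 rise 11.7
0.6 [308.9 189.2] 0.045 rise 16.0
tip [308.23337834 190.25143571] [ 0.60505906 -0.10462899  0.03953725] [-0.12717392 -2.32479413  5.62840504]
ring now [array([314.3, 232.2]), array([314.3, 229.9]), array([314.3, 227.5])]
```

The plate rise is about 8 of 16 mm and the paddle is at v≈184.6, so both put the handle at roughly 0.43 of 0.6 rad. The finger contact sits about 20 mm above the reported TCP. I'll keep going by force.

Call:
{"method": "play_rows", "body": {"rows": [[0,[0.01,0,0],[0,0,0]],[0,[0.02,0,0],[0,0,0]],[0,[0.03,-0.001,0],[0,0,0]],[0,[0.03,-0.001,0],[0,0,0]]]}}

```text
time: 13.27
eef_pos: [0.6052, -0.1054, 0.0303]
tcp_rot: [-0.078, 0.702, 0.076, 0.704]
contact_force: [-0.6, -4.5, 6.6]
opening: -0.003
```

```bash
cat >> h.py <<'E'
def chk():
    s=ctrl.get_state();print(s['time'],s['eef_pos'].round(4),s['contact_force'].round(1))
    sd=shot('side');B=cv2.resize(sd['color'][130:270,240:400,::-1],None,fx=4.2,fy=4.2,interpolation=cv2.INTER_CUBIC);a=cv2.imread('pics/crop6.png')
    def sh(x,y,w,h,m=30,X=None):
        r=cv2.matchTemplate(B[y-m:y+h+m,x-m:x+w+m],a[y:y+h,x:x+w],cv2.TM_CCOEFF_NORMED);_,v,_,p=cv2.minMaxLoc(r);return round((p[0]-m)/4.2,2),round((p[1]-m)/4.2,2),round(v,2)
    print('ring',sh(270,400,85,65),'plain',sh(55,405,95,50),'edge',sh(335,480,70,60),'rearL',sh(225,262,35,45,12),'rearR',sh(330,262,35,30,12),'jar',sh(520,420,100,135,10),'paddle',sh(240,160,40,70,70));return B
E
python3 -c "
from h import *
chk()"
```

```text
13.2667 [ 0.6052 -0.1054  0.0303] [-0.6 -4.5  6.6]
ring (0.24, -3.1, 0.85) plain (-0.24, -3.33, 0.99) edge (0.0, -2.62, 0.99) rearL (-0.24, 0.48, 0.97) rearR (0.24, 0.95, 0.69) jar (0.0, -0.24, 0.99) paddle (0.0, 10.95, 0.69)
```

Call:
{"method": "play_rows", "body": {"rows": [[0,[0.005,-0.008,0],[0,0,0]],[0,[0.015,-0.01,0],[0,0,0]],[0,[0.02,-0.01,0],[0,0,0]],[0,[0.02,-0.01,0],[0,0,0]]]}}

```text
time: 13.65
eef_pos: [0.6052, -0.1058, 0.0239]
tcp_rot: [-0.075, 0.703, 0.077, 0.703]
contact_force: [0.6, 1.5, 6.4]
opening: 0.001
```

```bash
python3 -c "
from h import *
chk()"
```

```text
13.65 [ 0.6052 -0.1058  0.0239] [0.6 1.5 6.4]
ring (0.24, -3.81, 0.84) plain (-0.24, -4.29, 0.98) edge (0.24, -3.1, 0.99) rearL (-0.48, 0.95, 0.95) rearR (0.48, 0.95, 0.65) jar (0.0, -0.24, 0.99) paddle (-15.71, -13.1, 0.68)
```

Call:
{"method": "play_rows", "body": {"rows": [[0,[0.01,0,0],[0,0,0]],[0,[0.02,0,0],[0,0,0]],[0,[0.02,0,0],[0,0,0]],[0,[0.02,0,0],[0,0,0]]]}}

```text
time: 14.03
eef_pos: [0.6053, -0.1058, 0.0195]
tcp_rot: [-0.075, 0.703, 0.078, 0.703]
contact_force: [-2.9, 2.4, 11.8]
opening: -0.004
```

```bash
python3 -c "
from h import *
chk()"
```

```text
14.0333 [ 0.6053 -0.1058  0.0195] [-2.9  2.4 11.8]
ring (0.24, -4.29, 0.84) plain (-0.48, -4.76, 0.98) edge (0.24, -3.33, 0.99) rearL (-0.48, 1.19, 0.93) rearR (0.71, 1.19, 0.67) jar (0.0, -0.24, 0.99) paddle (-15.71, -11.67, 0.7)
```

Call:
{"method": "play_rows", "body": {"rows": [[0,[0.006,0,0],[0,0,0]],[0,[0.012,0,0],[0,0,0]],[0,[0.012,0,0],[0,0,0]],[0,[0.012,0,0],[0,0,0]]]}}

```text
time: 14.42
eef_pos: [0.6055, -0.1057, 0.0187]
tcp_rot: [-0.075, 0.703, 0.078, 0.702]
contact_force: [-9.2, 5.0, 25.7]
opening: -0.001
```

```bash
python3 -c "
from h import *
B=chk();cv2.imwrite('pics/crop10.png',B)"
```

```text
14.4167 [ 0.6055 -0.1057  0.0187] [-9.2  5.  25.7]
ring (0.24, -4.29, 0.85) plain (-0.48, -4.76, 0.98) edge (0.24, -3.57, 0.98) rearL (-0.48, 1.19, 0.93) rearR (0.71, 1.43, 0.65) jar (0.0, -0.24, 0.99) paddle (-15.95, -11.43, 0.69)
```

View pics/crop10.png

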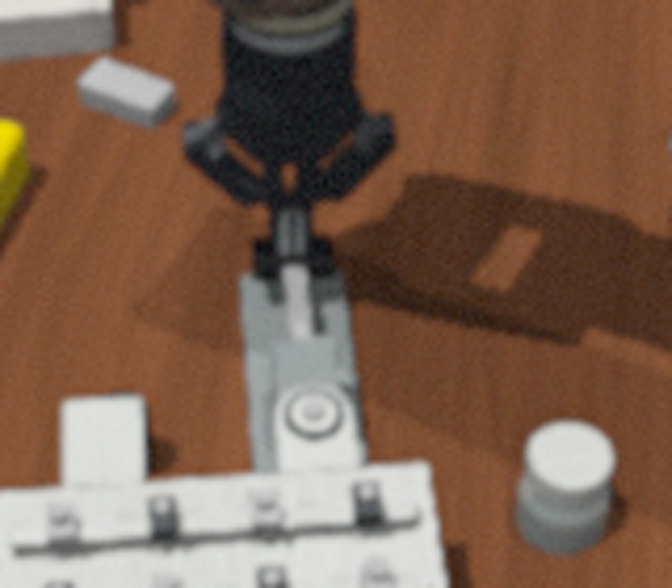

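The handle is at its stop: the force climbs steeply to 26 N and z stays at 0.0187. The plate lug has risen about 16 mm (4.3–4.8 px, 4.66 expected). Letting the handle up slowly now.

Call:
{"method": "play_rows", "body": {"rows": [[0,[-0.02,0,0],[0,0,0]],[0,[-0.05,0,0],[0,0,0]],[0,[-0.09,0,0],[0,0,0]],[0,[-0.13,0.005,0],[0,0,0]],[0,[-0.17,0.01,0],[0,0,0]],[0,[-0.21,0.015,0],[0,0,0]],[0,[-0.25,0.02,0],[0,0,0]],[0,[-0.3,0.02,0],[0,0,0]],[0,[-0.36,0.02,0],[0,0,0]],[0,[-0.42,0.02,0],[0,0,0]]]}}

```text
time: 15.3
eef_pos: [0.6026, -0.102, 0.1398]
tcp_rot: [-0.077, 0.704, 0.077, 0.702]
contact_force: [0.0, -0.2, 0.8]
opening: 0.002
```

Call:
{"method": "play_rows", "body": {"rows": [[0,[0,0,0],[0,0,0]],[0,[0,0,0],[0,0,0]],[0,[0,0,0],[0,0,0]],[0,[0,0,0],[0,0,0]],[0,[0,0,0],[0,0,0]],[0,[0,0,0],[0,0,0]]]}}

```text
time: 15.8
eef_pos: [0.6029, -0.1015, 0.1384]
tcp_rot: [-0.076, 0.704, 0.077, 0.702]
contact_force: [-0.1, 0.3, 0.5]
opening: 0.002
```

```bash
python3 -c "
from h import *
B=chk();cv2.imwrite('pics/crop11.png',B)
t=shot('top');cv2.imwrite('pics/top11.png',t['color'][:,:,::-1])
a=cv2.imread('pics/crop6.png')
for (x,y,w,h) in ((228,290,35,90),(340,290,30,70),(230,160,120,65),(270,215,60,140),(275,355,70,45)):
    m=12;r=cv2.matchTemplate(B[y-m:y+h+m,x-m:x+w+m],a[y:y+h,x:x+w],cv2.TM_CCOEFF_NORMED);_,v,_,p=cv2.minMaxLoc(r);print((x,y),p[0]-m,p[1]-m,round(v,2))
"
```

```text
15.8 [ 0.6029 -0.1015  0.1384] [-0.1  0.3  0.5]
ring (0.0, 0.0, 0.98) plain (0.0, 0.0, 1.0) edge (0.0, 0.0, 1.0) rearL (-0.24, 0.24, 0.98) rearR (0.24, 2.86, 0.69) jar (0.0, -0.24, 0.99) paddle (0.24, 0.0, 0.94)
(228, 290) -1 -5 0.97
(340, 290) 0 1 0.91
(230, 160) 0 1 0.96
(270, 215) 0 0 0.93
(275, 355) 1 0 0.91
```

The handle is fully up again and the plate is back at rest (zero offset in the ring, lug and edge). The jack hasn't shifted by more than about 0.6 mm. Second press now.

Call:
{"method": "play_rows", "body": {"rows": [[0,[0.05,0.05,0],[0,0,0]],[0,[0.1,0.05,0],[0,0,0]],[0,[0.15,0.05,0],[0,0,0]],[0,[0.18,0.042,0],[0,0,0]],[0,[0.21,0.027,-0.001],[0,0,0]],[0,[0.24,0.013,-0.002],[0,0,0]],[0,[0.27,0.003,-0.003],[0,0,0]],[0,[0.3,-0.006,-0.004],[0,0,0]],[0,[0.33,-0.011,-0.005],[0,0,0]],[0,[0.355,-0.014,-0.005],[0,0,0]]]}}

```text
time: 16.73
eef_pos: [0.6042, -0.1063, 0.0336]
tcp_rot: [-0.076, 0.702, 0.076, 0.704]
contact_force: [-0.4, 4.7, 5.8]
opening: 0.001
```

Call:
{"method": "play_rows", "body": {"rows": [[0,[0.015,-0.001,0],[0,0,0]],[0,[0.03,-0.002,0],[0,0,0]],[0,[0.042,-0.002,0],[0,0,0]],[0,[0.054,-0.002,0],[0,0,0]],[0,[0.06,-0.002,0],[0,0,0]],[0,[0.06,-0.002,0],[0,0,0]],[0,[0.06,-0.002,0],[0,0,0]]]}}

```text
time: 17.32
eef_pos: [0.6045, -0.1067, 0.0191]
tcp_rot: [-0.077, 0.703, 0.077, 0.703]
contact_force: [-6.0, 6.5, 18.5]
opening: 0.001
```

```bash
python3 -c "
from h import *
B=chk();cv2.imwrite('pics/crop12.png',B)
b=cv2.imread('pics/crop10.png')
for n,(x,y,w,h) in dict(ring=(270,380,85,65),paddle=(245,230,95,45),base=(228,290,35,90),hous=(270,290,70,90)).items():
    m=12;r=cv2.matchTemplate(B[y-m:y+h+m,x-m:x+w+m],b[y:y+h,x:x+w],cv2.TM_CCOEFF_NORMED);_,v,_,p=cv2.minMaxLoc(r);print(n,p[0]-m,p[1]-m,round(v,2))
"
```

```text
17.3167 [ 0.6045 -0.1067  0.0191] [-6.   6.5 18.5]
ring (0.24, -4.29, 0.85) plain (-0.48, -4.76, 0.98) edge (0.24, -3.57, 0.98) rearL (-0.48, 1.19, 0.93) rearR (0.71, 1.43, 0.63) jar (0.0, -0.24, 0.99) paddle (-15.24, -11.67, 0.7)
ring 0 0 1.0
paddle 1 0 0.98
base 0 -1 1.0
hous 0 0 1.0
```

The second press matches the first full stroke. I'll hold briefly to check that it's steady, then hand in.

Call:
{"method": "play_rows", "body": {"rows": [[0,[0,0,0],[0,0,0]],[0,[0,0,0],[0,0,0]],[0,[0,0,0],[0,0,0]],[0,[0,0,0],[0,0,0]],[0,[0,0,0],[0,0,0]],[0,[0,0,0],[0,0,0]]]}}

```text
time: 17.87
eef_pos: [0.6045, -0.1067, 0.0191]
tcp_rot: [-0.077, 0.703, 0.077, 0.703]
contact_force: [-6.4, 5.8, 18.7]
opening: 0.003
```

```bash
python3 -c "
from h import *
chk();print(ctrl.sign_off())"
```

```text
17.8667 [ 0.6045 -0.1067  0.0191] [-6.4  5.8 18.7]
ring (0.24, -4.29, 0.84) plain (-0.48, -4.76, 0.98) edge (0.24, -3.33, 0.98) rearL (-0.48, 1.19, 0.93) rearR (0.71, 1.43, 0.66) jar (0.0, -0.24, 0.99) paddle (-15.24, -11.67, 0.69)
the job is handed in; nothing more can be done
None
```

I set the larger jack under the ringed lug, pumped its handle down, up and down again, and handed the job in at 17.9 s while still holding it down. No verdict was reported.

- **Placement:** both camera views put the saddle within about 1–2 mm of the pad centre. The one outlier was the paddle reading from the top view, which suggested 3–4 mm.
- **First press:** the handle reached its stop, with the force climbing steeply to 26 N. The lug rose about 16 mm.
- **Release:** the handle came fully up and the plate settled back on its feet with no measurable offset. Most readings showed the jack had stayed put within about 0.6 mm. One patch on the base and the rear-right corner disagreed, but those were weak or doubtful matches.
- **Second press:** the image matched the first full stroke. It held steady for half a second at about 19 N down, with about 9 N sideways, before hand-in.

Two checks disagreed:
- **Fingertip height:** the shut fingers touched the paddle about 20 mm above where the reported TCP says they end. I judged "fully down" by force and plate rise instead.
- **Jack position while pressed:** the base's rear corners seemed to shift by about 1.2 px with the handle down. The paddle and its shadow cover them there, and the rear-left corner went back to within 0.24 px on release.

In the side view the jar had not moved. I did not re-measure the other bystanders at the end.

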